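Vent a bottle: uncover, seat the cap, back it off a quarter turn and hold

ROBOT

A 6-joint arm with a two-finger parallel gripper is mounted at the origin on the work surface. World frame = base frame: x ahead of the robot, y to its left, z up, the work surface at z = 0. Lengths are in mm, angles in rad, forces in N, time in s.
With the tool pointing down it reaches from about 275 to 725 mm from the base axis. Payload 5.6 kg.
Tool frame: the origin (TCP) lies at the very end of the fingers, on their centre line; the grasp point (between the pads) lies 19 mm behind it (grip_depth is the x of the grasp point in the tool frame, in mm); x points along the fingers, y is the direction in which the jaws open and shut, and the axes are right-handed (so a half turn about x gives the same grasp; the last joint's range is limited). The gripper opens to 85 mm and grips with 20 to 120 N. Pads are 22 mm wide; open, the fingers measure 114 mm over their backs; the gripper's body (76 mm by 85 mm) begins 54 mm behind the grasp point. The pads swing forward as they close: fully open they stand 13 mm farther back than shut.
Start: joints at [-0.824, 0.255, 0.108, 0, -1.424, -0.285], TCP at [245.076, -492.373, 231.283] pointing down, gripper open.
Joint ranges: [-2.95, 2.95], [-1.21, 1.97], [-1.09, 1.5], [-2.87, 1.71], [-2.94, -0.07], [-3.05, 3.05]. Speed limits (rad/s): [2.57, 2.57, 3.14, 3.14, 3.14, 3.14].

INTERFACE

Orientations are given as a unit quaternion [x, y, z, w].
In Python, from plant import * gives the robot as it stands.
- The arm moves only by the shell command python3 -m crank 'ROWS' [FORCE]. ROWS is JSON, a list of rows, each a list of 3 entries, a list of its own where there are three numbers: the finger opening in m, from 0 to 0.0854, then the shift along the tool's x, y, z in m, then the turn about the tool's x in degrees. A call has 1 to 8 rows; each row shifts and turns the commanded pose from where the row before left it, along the tool's axes as they then stand; what a row does not reach is not made up. A row lasts 1/8 s, in which the tool goes at most 62.5 mm and 10.7 degrees, less where a joint would pass 70% of its speed; a pose out of reach is approached as far as the arm can. A call is refused whole if a number of a shift passes 0.0625 or a number of a turn 10.7, either way. A call with a gripper value outside its range is refused whole. The fingers move at their own pace and stop on an object; FORCE is the grip in N (left out, the last holds). Time passes only in rows, so rows that do not move let the fingers close. It gives the time, the measured TCP pose, the force and the opening at its end, in the units of the state.
- state(): the state, without advancing time (a new reading comes with each control period).
- capture(name): name is "scene" or "side" or "wrist"; returns the picture (480x640x3 uint8, blue, green, red); there is no depth.
- camera_model(name): a dict with "camera_matrix" (3x3 intrinsics, pixels), "R" (3x3) and "t" (3): a world point X has camera coordinates R X + t. Camera axes: x right, y down, z forward; pixel columns grow to the right and rows downward; lengths in mm; the calibration is good to about 2 mm. A picture is of the moment at which its call begins: read the wrist's pose just before it. camera_model takes no time and is no camera call; for the wrist camera it gives the pose at the moment of the call.
- finish_job(): hands the job in, once; it reports no verdict.
The state is a dict: "t": time; "joint_pos": joint angles; "joint_vel": joint speeds; "joint_torque": joint torques, N m; "tool_pos": TCP position; "tcp_rot": TCP orientation; "ft_force": force on the tool from outside, world axes, zero at the start; "ft_torque": the same for the moment, N m; "width": finger opening in mm.
Only numpy, scipy, OpenCV 4.12 (cv2) and the standard library are available. Lean on these libraries where they do the work, as an engineer would, in place of code of your own. Each camera call takes 0.05 s, during which the arm holds its last target.

TASK

Pull the snapped-on clear dust cover straight up off the clamped bottle by its knob and set it down, not dropped, standing upright and wholly on the green mat. Then screw the bottle's blue cap clockwise until it bottoms out, back it off a quarter turn so the bottle can vent, and finish while still gripping the cap there: do not let go. Leave everything else on the bench where it stands.

Things in the scene. Friction and masses are not known exactly. Their poses are not given: they have to be found in the camera images.
- cover_knob (a point): Clear dust cover, snapped over the bottle's cap: upside-down cup, outside diameter 64, 57 tall, white top, 70 to 120 g, black round knob on top (diameter 22, 40 tall). Point on the knob's axis 81 above the cover's lower rim, 24 above the white top, 16 below the knob's top; z up its axis. A straight upward pull of 7 to 12 N frees it in the first 5 mm; lift 55 in all to clear the cap before moving sideways.
- cap_center (a point): Ribbed blue screw cap on the bottle, diameter 42, height 32, hidden under the cover at first. Point at its centre, on the bottle's axis; x points along the white mark on its top. Seated, the centre is 130 above the bench; it rises 4 a turn. The grey collar below it tops out 18 under the seated centre: keep the fingertips above it by gripping at the centre or up to 8 higher.
- cap (a joint): Angle of the cap on its thread, rad: 0 = bottomed out (solid stop), growing as it is unscrewed (counter-clockwise from above). Starts 1.0 to 2.4 rad short of the stop. Turning friction about 0.12 N m; it stays where left. It cannot come off (stop at 6.28, one full turn).
- bottle: Amber bottle, diameter 70, clamped upright in a steel foot of diameter 104 fixed to the bench. Origin on the bench, on the bottle's axis. At height 100 a grey ledge, diameter 70, carries the cover's rim; above it a collar with four sprung balls (diameter 56 over them) catches the cover. It does not move or turn.
- mat_center (a point): Round green parking mat, diameter 130, 6 thick, fixed flat on the bench. This point is the centre of its upper face (6 above the bench).
- amber_a: Bystander: small amber bottle with blue cap, diameter 48, height 80; stands at one side of the bench. Origin at the centre of its underside.
- amber_b: Bystander: small amber bottle with blue cap, diameter 48, height 80; stands at the other side of the bench. Origin at the centre of its underside.
- spare_cap: Bystander: loose blue cap lying open side up on the bench, diameter 47, height 28. Origin at the centre of its underside.
- vial: Bystander: small eight-sided amber vial with a brass-coloured cap, 30 wide, 62 tall, standing on the pan of the bench scale (pan 46 above the bench). Origin at the centre of its underside.

How it is judged (in metres and radians):
On the way, in this order (a step that is already met when the one before it is completed fails the run):
1. the dust cover has been pulled off and stands upright on the green mat, let go and at rest (horizontal distance between cover_knob and mat_center below 0.033 m and angle between cover_knob's own z axis and vertical below 0.1 rad and z of cover_knob in the frame of mat_center between 0.076 and 0.086 m and linear speed of cover below 0.02 m/s and contact force between the fingers and cover below 0.01 N), for 0.2 s.
2. the gripped cap has been screwed down until it bottoms out (value of joint cap below 0.06 rad and contact force between the fingers and cap above 3 N), for 0.1 s.
At the end, for the whole second after the job is handed in: The cap stands a quarter turn open from its stop (1.57 rad, within 0.35 rad) and is still, gripped by the fingers with more than 3 N; the dust cover stands upright (within 0.1 rad) on the green mat, its axis within 33 mm of the mat's centre, released and at rest (all of step 1 and value of joint cap between 1.22 and 1.92 rad and velocity of joint cap between -0.05 and 0.05 rad/s and contact force between the fingers and cap above 3 N); the arm keeps its last pose, push and grip.
It fails at once if the dust cover is dropped (falls faster than 0.5 m/s out of the fingers) (linear speed of cover above 0.5 m/s and contact force between the fingers and cover below 0.01 N).
It fails at once if a bystander is shifted more than 25 mm (distance of any of amber_a, amber_b, spare_cap, vial from where it was at the start of the episode above 0.025 m).
It also fails if it takes over 64 s, if anything falls off the work surface, if the arm or the gripper's body presses on something with over 40 N, if the wrist force passes 120 N, or if a joint passes its speed limit or range.

## Working session

There is one attempt and no reset: what is moved stays moved. The work goes in short steps, Python scripts to look and compute and a shell command to move; the robot and the scene stay as the last step left them, time stands still between calls to the robot, and variables do not carry over. Pictures are saved under pics/ and viewed, and the job is handed in when it is done.

```bash
ls; mkdir -p pics; python3 - <<'E'
from plant import *
import cv2
print(state())
for n in ["scene","side","wrist"]:
    m=camera_model(n); cv2.imwrite(f"pics/{n}0.png",capture(n)); print(n,m)
E
```

```text
pics
{'t': 0.0, 'joint_pos': array([-8.24412147e-01,  2.55720264e-01,  1.07032347e-01, -5.00367329e-04,
       -1.42386593e+00, -2.84602085e-01]), 'joint_vel': array([-0.00034684,  0.00043103,  0.00077064,  0.00060409,  0.00112885,
        0.00019385]), 'joint_torque': array([ 5.33966413e-04, -3.86630630e+01,  2.37936598e+01,  5.36514625e+00,
       -6.11405965e-03,  7.18919431e-07]), 'tool_pos': array([ 244.90271421, -491.93130458,  230.41696988]), 'tcp_rot': array([-0.16116555,  0.68850195,  0.16241932,  0.68819379]), 'ft_force': array([-0.61699988, -0.19093044,  0.35198431]), 'ft_torque': array([-0.04139108,  0.05352907, -0.04009427]), 'width': 85.69168333491206}
scene {'camera_matrix': array([[464.46164988,   0.        , 315.80020826],
       [  0.        , 464.46164988, 238.04746837],
       [  0.        ,   0.        ,   1.        ]]), 'R': array([[-0.58498755,  0.81100859,  0.00739116],
       [ 0.49796736,  0.36635154, -0.78601212],
       [-0.64017035, -0.45612674, -0.6181669 ]]), 't': array([ 337.06441213, -199.68783996, 1745.29714395])}
side {'camera_matrix': array([[499.77380962,   0.        , 320.52293329],
       [  0.        , 499.77380962, 241.15432409],
       [  0.        ,   0.        ,   1.        ]]), 'R': array([[ 0.99603974, -0.0871068 , -0.01781146],
       [-0.06851375, -0.6243168 , -0.77816091],
       [ 0.05666311,  0.77629951, -0.62781236]]), 't': array([-567.29229172,  143.83414147, 1138.70977965])}
wrist {'camera_matrix': array([[355.16767708,   0.        , 316.93063254],
       [  0.        , 355.16767708, 245.80527172],
       [  0.        ,   0.        ,   1.        ]]), 'R': array([[-0.44476149,  0.89564634,  0.00220356],
       [ 0.84824164,  0.42042881,  0.32206481],
       [ 0.28752972,  0.14511118, -0.94671506]]), 't': array([549.79518055, -41.63720068, 381.65277203])}
```

View pics/scene0.png

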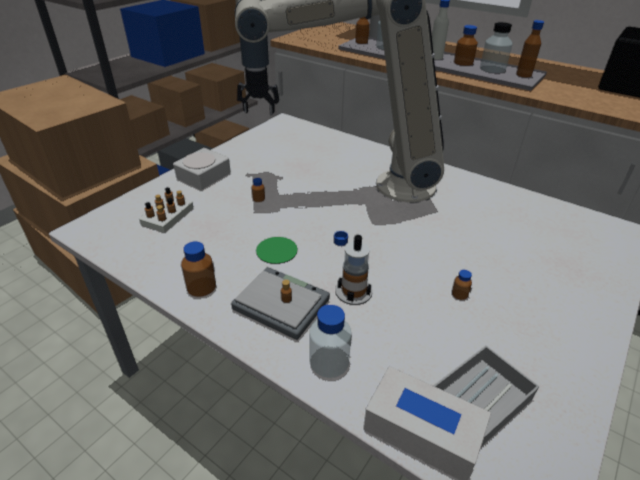

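View pics/side0.png

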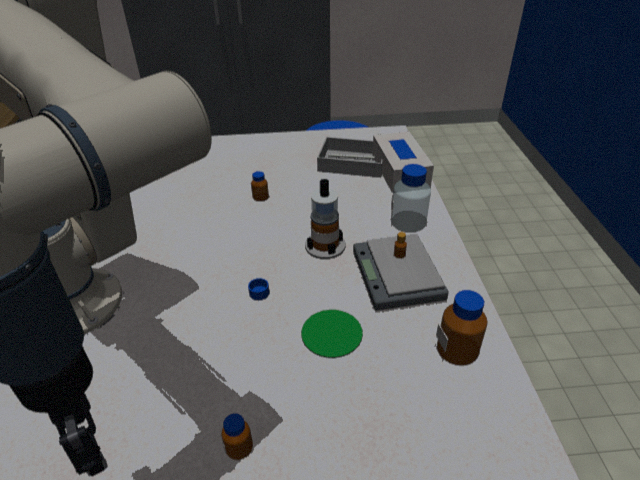

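View pics/wrist0.png

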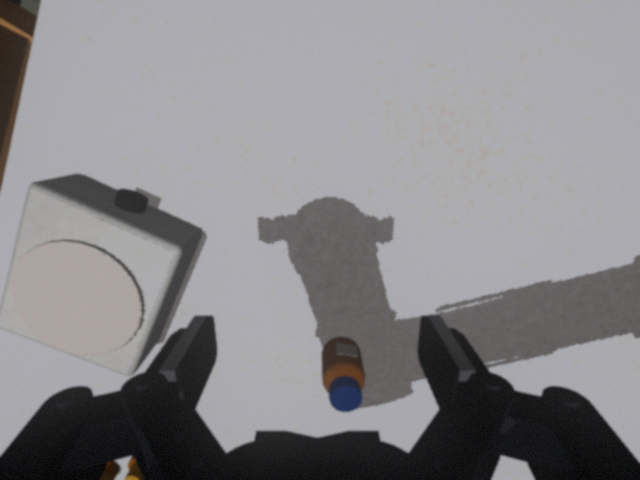

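The scene view shows the knob at about (358,242), the mat at (277,250), the spare cap at (341,239) and the scale beyond the mat. In the side view the knob is at (324,187), the mat at (332,333) and the cap at (259,289). Next I'll measure these.

```bash
cat > h.py <<'E'
import numpy as np, cv2
from plant import *
def ray(m,p):
    K,R,t=m["camera_matrix"],np.array(m["R"]),np.array(m["t"])
    d=R.T@np.linalg.inv(K)@np.array([p[0],p[1],1.]); return -R.T@t, d/np.linalg.norm(d)
def plane(m,p,z):
    o,d=ray(m,p); return o+d*(z-o[2])/d[2]
def tri(ms,ps):
    A=np.zeros((3,3));b=np.zeros(3);rs=[ray(m,p) for m,p in zip(ms,ps)]
    for o,d in rs:
        P=np.eye(3)-np.outer(d,d);A+=P;b+=P@o
    X=np.linalg.solve(A,b); return X,[np.linalg.norm((np.eye(3)-np.outer(d,d))@(X-o)) for o,d in rs]
def proj(m,X):
    c=np.array(m["R"])@X+np.array(m["t"]); q=m["camera_matrix"]@c; return q[:2]/q[2]
def blob(mask,roi):
    x0,y0,x1,y1=roi; mm=np.zeros_like(mask); mm[y0:y1,x0:x1]=mask[y0:y1,x0:x1]
    n,l,s,c=cv2.connectedComponentsWithStats(mm.astype(np.uint8))
    k=1+np.argmax(s[1:,4]); return c[k],s[k]
E
python3 - <<'E'
from h import *
S=cv2.imread("pics/scene0.png");D=cv2.imread("pics/side0.png");ms,md=camera_model("scene"),camera_model("side")
gm=lambda I:(I[...,1]>90)&(I[...,2]<60)&(I[...,0]<90)
for I,m in((S,ms),(D,md)):
    c,s=blob(gm(I),(200,200,400,400)); print("mat",c,s,plane(m,c,6))
k1=blob(S.max(2)<60,(345,228,372,252)); k2=blob(D.max(2)<60,(310,172,336,200))
print(k1,k2); print("knob mid",tri([ms,md],[k1[0],k2[0]]))
for n,I in(("a",S[180:310,225:425]),("b",D[160:360,220:420])): cv2.imwrite(f"pics/crop{n}.png",cv2.resize(I,None,fx=3.9 if n=='a' else 3,fy=3.9 if n=='a' else 3,interpolation=cv2.INTER_CUBIC))
E
```

```text
mat [276.33249052 250.03034134] [257 238  40  25 791] [ 588.31311429 -141.07013559    6.        ]
mat [331.50229148 332.56141155] [ 302  310   60   47 2182] [ 579.83456059 -148.96019964    6.        ]
(array([357.26804124, 242.36082474]), array([354, 235,   8,  16,  97], dtype=int32)) (array([324.        , 187.61486486]), array([320, 179,   9,  18, 148], dtype=int32))
knob mid (array([594.69669384, 144.12778179, 177.08079274]), [np.float64(1.5324368218996178), np.float64(1.5324368218996451)])
```

View pics/cropa.png

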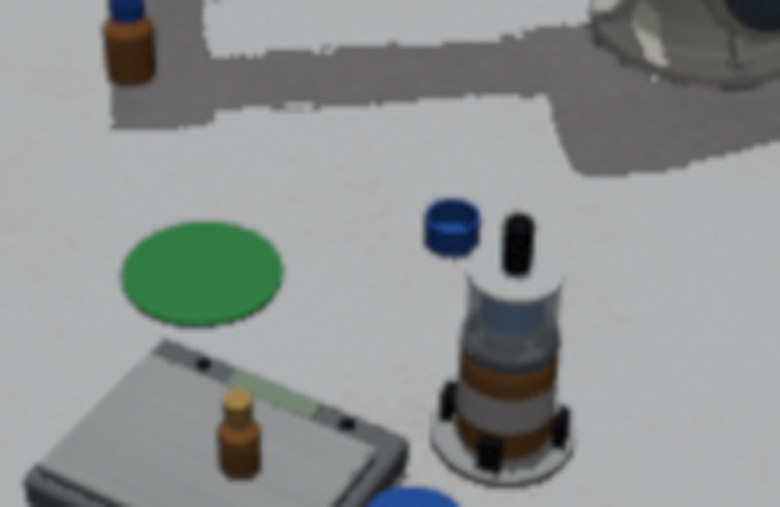

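View pics/cropb.png

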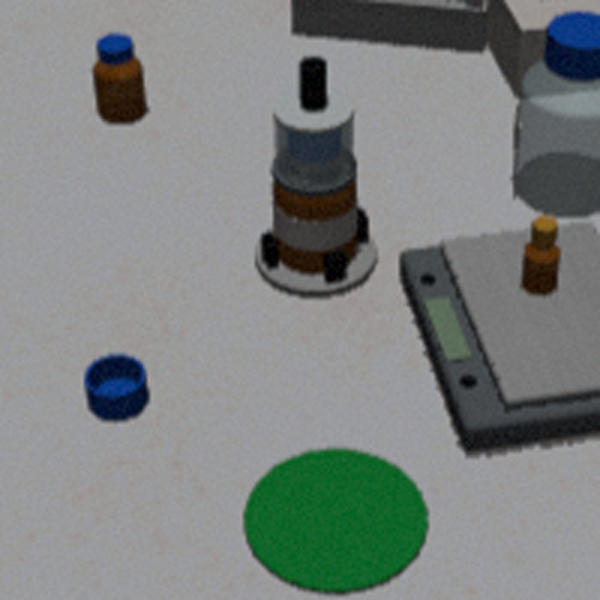

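```bash
cat >> h.py <<'E'
from scipy.spatial.transform import Rotation as Rot
def togo(P,tcp=None):
    """tool-axis shift (m) from measured TCP to world point P (mm)"""
    s=state(); M=Rot.from_quat(s["tcp_rot"]).as_matrix()
    return np.round(M.T@(np.array(P)-s["tool_pos"])/1000,4)
E
python3 - <<'E'
from h import *
ms,md=camera_model("scene"),camera_model("side")
print(Rot.from_quat(state()["tcp_rot"]).as_matrix().round(3))
for n,ps,pd in [("amb_a",(258,190),(236.5,438)),("spare",(341,239),(259,289)),("vial",(286,291),(400,247)),("amb_b",(462,284),(260,187)),("clearcap",(331,320),(414,176))]:
    print(n,tri([ms,md],[ps,pd]))
m=camera_model("wrist");print(-np.array(m["R"]).T@m["t"])
print(togo([480,60,300]))
E
```

```text
[[-0.001 -0.446  0.895]
 [ 0.001  0.895  0.446]
 [-1.     0.001 -0.   ]]
amb_a (array([ 394.19590136, -384.76035779,   33.0553455 ]), [np.float64(0.2899921062621459), np.float64(0.2899921062622424)])
spare (array([427.92071586,  -7.58074625,  10.70264204]), [np.float64(1.2851478082506056), np.float64(1.285147808250683)])
vial (array([760.05459468,  36.9956344 ,  70.82556819]), [np.float64(0.1824147856252451), np.float64(0.18241478562504881)])
amb_b (array([428.8461874 , 386.55593748,  37.59957179]), [np.float64(0.22551106726414524), np.float64(0.22551106726408168)])
clearcap (array([829.49553855, 222.57917669, 145.56196041]), [np.float64(0.07224620923707296), np.float64(0.07224620923693854)])
[ 170.11893452 -530.33542798  373.63827887]
[-0.0689  0.3896  0.4564]
```

```bash
python3 -m crank '[[0.085,[-0.03,0,0],0],[0.085,[-0.04,0.03,0.03],0],[0.085,[0,0.04,0.046],0],[0.085,[0,0.04,0.047],0],[0.085,[0,0.04,0.047],0],[0.085,[0,0.04,0.047],0],[0.085,[0,0.04,0.047],0],[0.085,[0,0.04,0.047],0]]' 20; python3 -m crank '[[0.085,[0,0.04,0.047],0],[0.085,[0,0.04,0.047],0],[0.085,[0,0.04,0.047],0],[0.085,[0,0,0],0],[0.085,[0,0,0],0]]'
python3 - <<'E'
from h import *
m=camera_model("wrist");cv2.imwrite("pics/w1.png",capture("wrist"))
np.savez("w1.npz",R=m["R"],t=m["t"],K=m["camera_matrix"])
s=state();print(s["joint_pos"],s["tool_pos"],s["ft_force"],proj(m,np.array([595,144,197])))
E
```

```text
t: 1.15
tool_pos: [403.4, -110.1, 301.3]
tcp_rot: [-0.162, 0.688, 0.162, 0.688]
ft_force: [1.1, -1.0, 0.6]
width: 85.0
t: 1.78
tool_pos: [475.8, 58.1, 301.0]
tcp_rot: [-0.162, 0.689, 0.162, 0.688]
ft_force: [0.2, -0.6, 0.6]
width: 84.9
[ 4.48638150e-01  1.01719662e-01  9.46903772e-02  1.79345739e-04
 -1.56398995e+00 -1.55802345e+00] [475.6938927   57.55800809 301.31890019] [ 0.22174798 -0.58304291 -0.4842204 ] [345.2117898 404.4709247]
```

View pics/w1.png

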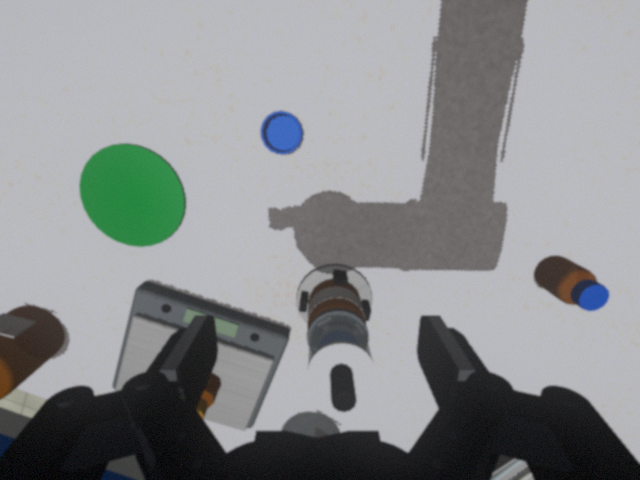

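```bash
python3 - <<'E'
from h import *
W=cv2.imread("pics/w1.png");z=np.load("w1.npz");mw=dict(R=z["R"],t=z["t"],camera_matrix=z["K"])
ms,md=camera_model("scene"),camera_model("side")
c,s=blob(W.max(2)<60,(322,355,362,420));print(c,s,plane(mw,c,177))
ks,kd=(357.268,242.361),(324.0,187.615)
print(tri([ms,md,mw],[ks,kd,c]), tri([md,mw],[kd,c]))
# knob top end: ellipse centre
t=(s[0]+s[2]/2, s[1]+s[3]-s[2]/2);print(t,plane(mw,t,197))
g=(W[...,1]>90)&(W[...,2]<60)&(W[...,0]<90);c,s=blob(g,(50,100,250,280));print(c,s,plane(mw,c,6))
print(tri([ms,md,mw],[(276.33,250.03),(331.5,332.56),c]))
# foot
c=(334.5,296);print(plane(mw,c,6))
cv2.imwrite("pics/w1c.png",cv2.resize(W[240:440,260:420],None,fx=3,fy=3,interpolation=cv2.INTER_CUBIC))
E
```

```text
[342.21428571 387.72033898] [332 366  23  44 826] [594.99848134 142.59829126 177.        ]
(array([594.74979724, 143.43867007, 177.09104294]), [np.float64(1.3424624710210533), np.float64(1.8621141079235324), np.float64(0.8768671017950956)]) (array([593.16038791, 141.4245283 , 179.87990323]), [np.float64(0.22279916215856427), np.float64(0.22279916215857826)])
(np.float64(343.5), np.float64(398.5)) [590.00512904 139.68782717 197.        ]
[132.2656427 194.7173612] [  81  145  103  100 7943] [ 576.12198236 -148.77434718    6.        ]
(array([ 579.94353396, -147.88885865,    0.6418313 ]), [np.float64(2.77564251350334), np.float64(2.6832080370454086), np.float64(3.3702235726473315)])
[588.21308252 140.19798958   6.        ]
```

View pics/w1c.png

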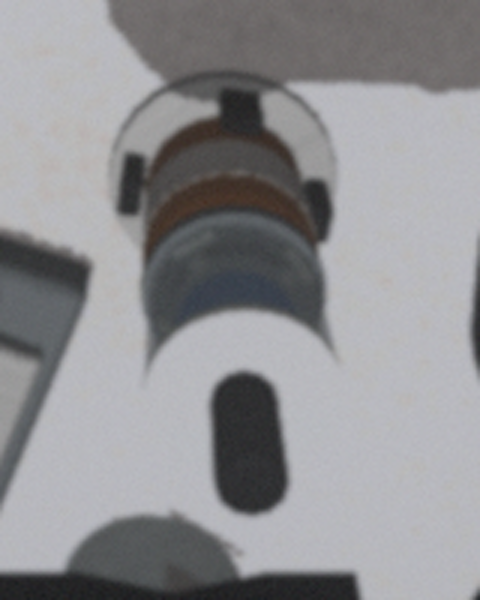

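The knob is about (592.5, 142), with axis heights consistent with the given sizes. The mat is about (578, -148). In the wrist view the knob is centred at (342,388) and the cover is clearly visible. I'm approaching now.

```bash
python3 - <<'E'
from h import *
print(togo([592.5,141.8,240]),togo([592.5,141.8,164]))
E
```

```text
[0.0613 0.0234 0.1421] [0.1373 0.0235 0.1421]
```

```bash
python3 -m crank '[[0.085,[0.01,0.01,0.05],0],[0.085,[0.025,0.0135,0.05],0],[0.085,[0.025,0,0.042],0],[0.085,[0.03,0,0],0],[0.085,[0,0,0],0]]'
python3 - <<'E'
from h import *
cv2.imwrite("pics/sc2.png",cv2.resize(capture("scene")[180:310,290:430],None,fx=4,fy=4));cv2.imwrite("pics/sd2.png",cv2.resize(capture("side")[100:280,240:420],None,fx=3,fy=3));cv2.imwrite("pics/w2.png",capture("wrist"))
print(state()["tool_pos"],togo([592.5,141.8,164]))
E
```

```text
t: 2.45
tool_pos: [591.4, 140.7, 208.9]
tcp_rot: [-0.162, 0.69, 0.161, 0.687]
ft_force: [1.4, -0.4, 0.9]
width: 85.0
[593.19887435 141.63174896 213.76448002] [ 0.0498  0.0005 -0.0007]
```

View pics/w2.png

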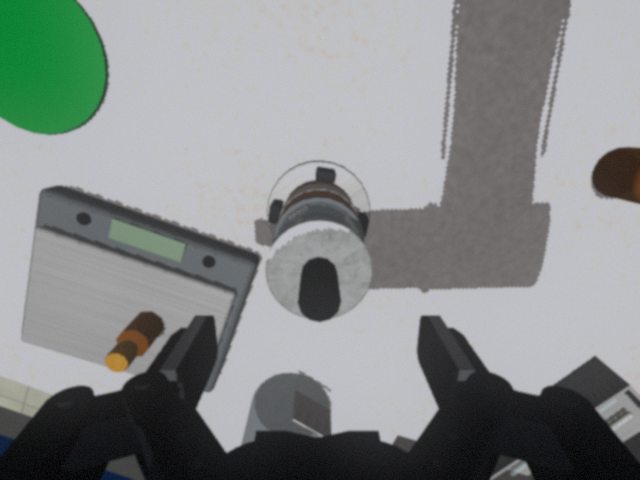

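View pics/sd2.png

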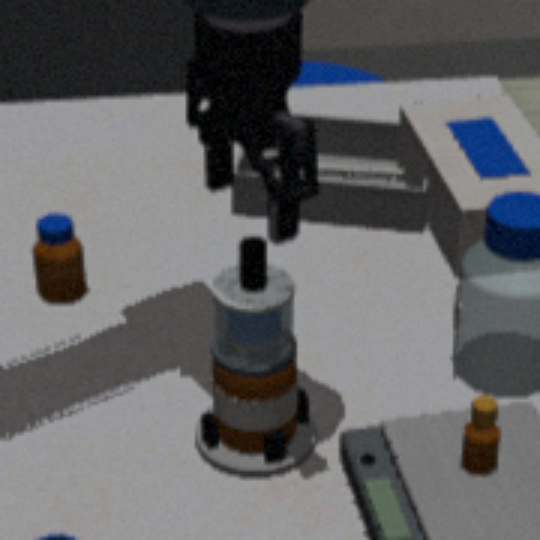

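View pics/sc2.png

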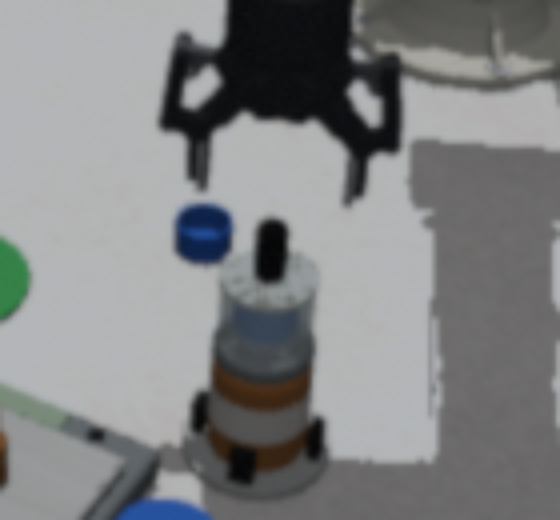

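```bash
python3 - <<'E'
from h import *
W=cv2.imread("pics/w2.png");m=camera_model("wrist")
c,s=blob(W.max(2)<60,(290,245,350,330));print(c,s,plane(m,c,177))
t=(s[0]+s[2]/2, s[1]+s[3]-s[2]/2);print("top",plane(m,t,197))
b=(s[0]+s[2]/2, s[1]+s[2]/2);print("bot",b,plane(m,b,157))
g=(W.max(2)>150); e=(319,275); print(plane(m,e,157))
c=cv2.imread("pics/w2.png")[150:330,230:410]; cv2.imwrite("pics/w2c.png",cv2.resize(c,None,fx=3,fy=3))
E
```

```text
[318.89656912 289.46165489] [ 299  258   40   62 1982] [595.73497361 143.23970177 177.        ]
top [592.24602555 141.45146208 197.        ]
bot (np.float64(319.0), np.float64(278.0)) [597.44714908 144.2723616  157.        ]
[595.6549239  143.38012328 157.        ]
```

View pics/w2c.png

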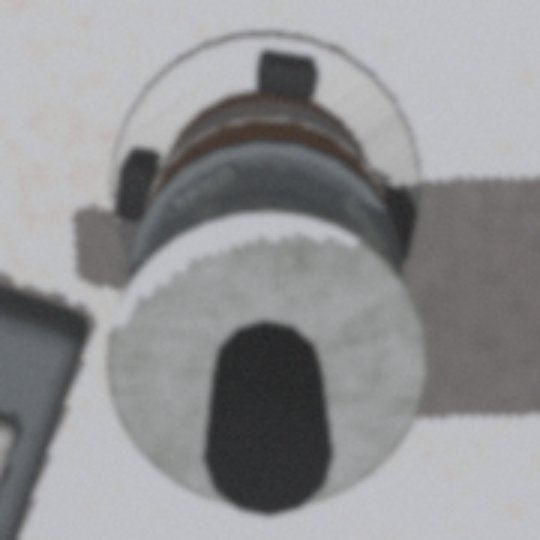

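```bash
python3 -m crank '[[0.085,[0.02,0,0.0005],0],[0.085,[0.02,0,0],0],[0.085,[0.01,0,0],0],[0.085,[0,0,0],0],[0.085,[0,0,0],0]]'; python3 -m crank '[[0.01,[0,0,0],0],[0.01,[0,0,0],0],[0.01,[0,0,0],0],[0.01,[0,0,0],0],[0.01,[0,0,0],0],[0.01,[0,0,0],0]]' 30
```

```text
t: 3.22
tool_pos: [593.7, 142.8, 162.8]
tcp_rot: [-0.162, 0.688, 0.162, 0.689]
ft_force: [-0.1, 0.8, -0.7]
width: 84.8
t: 3.98
tool_pos: [593.1, 142.7, 161.4]
tcp_rot: [-0.162, 0.688, 0.162, 0.688]
ft_force: [-0.9, -0.0, 1.1]
width: 21.3
```

```bash
python3 -m crank '[[0.01,[0,0,0],0],[0.01,[0,0,0],0],[0.01,[-0.002,0,0],0],[0.01,[-0.002,0,0],0],[0.01,[-0.002,0,0],0],[0.01,[-0.003,0,0],0],[0.01,[-0.005,0,0],0]]' 70; python3 -m crank '[[0.01,[-0.01,0,0],0],[0.01,[-0.015,0,0],0],[0.01,[-0.015,0,0],0],[0.01,[-0.015,0,0],0],[0.01,[-0.005,0,0],0],[0.01,[0,0,0],0]]'
python3 - <<'E'
from h import *
cv2.imwrite("pics/sc3.png",cv2.resize(capture("scene")[150:310,290:430],None,fx=3.5,fy=3.5));cv2.imwrite("pics/sd3.png",cv2.resize(capture("side")[80:280,240:420],None,fx=3,fy=3))
print(state()["tool_pos"])
E
```

```text
t: 4.85
tool_pos: [593.5, 142.8, 176.7]
tcp_rot: [-0.162, 0.688, 0.162, 0.689]
ft_force: [0.3, 0.2, -1.2]
width: 20.2
t: 5.6
tool_pos: [593.1, 142.8, 235.5]
tcp_rot: [-0.162, 0.688, 0.162, 0.688]
ft_force: [-0.3, -0.1, -0.8]
width: 20.5
[592.74703816 142.68716105 234.58418851]
```

View pics/sd3.png

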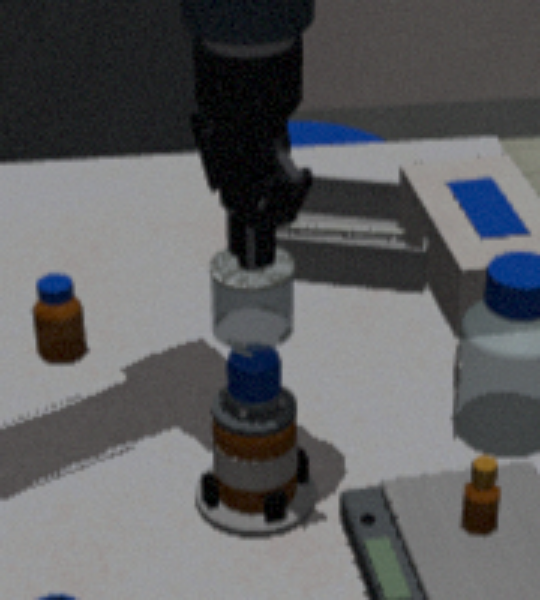

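View pics/sc3.png

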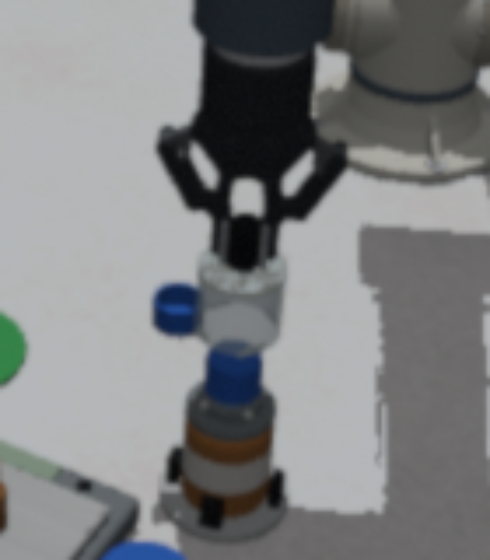

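The cover is free of the cap and upright in the fingers. In the side crop the blue cap is visible at (255,372), below the rim. Next I move to the mat.

```bash
python3 - <<'E'
from h import *
print(togo([579,-148,130]))
E
python3 -m crank '[[0.01,[-0.015,-0.015,-0.01],0],[0.01,[0,-0.04,-0.023],0],[0.01,[0,-0.045,-0.026],0],[0.01,[0,-0.045,-0.026],0],[0.01,[0,-0.045,-0.026],0],[0.01,[0,-0.035,-0.016],0],[0.01,[0,-0.02,-0.008],0],[0.01,[0,-0.006,-0.002],0]]' 
python3 - <<'E'
from h import *
m=camera_model("wrist");W=capture("wrist");cv2.imwrite("pics/w4.png",W);s=state();print(s["tool_pos"],s["ft_force"],s["width"],togo([579,-148,130]))
g=(W[...,1]>90)&(W[...,2]<60)&(W[...,0]<90);ys,xs=np.where(g);print(xs.min(),xs.max(),ys.min(),ys.max())
cv2.imwrite("pics/sd4.png",capture("side"))
E
```

```text
[ 0.1047 -0.2541 -0.1417]
t: 6.7
tool_pos: [581.8, -145.1, 250.7]
tcp_rot: [-0.161, 0.689, 0.161, 0.689]
ft_force: [0.4, 1.2, -1.5]
width: 20.0
[ 581.99569973 -144.78193274  250.61907652] [-0.00671057  1.04393234 -1.33433612] 20.339002043502813 [ 0.1206 -0.0015 -0.0041]
266 371 181 237
```

View pics/w4.png

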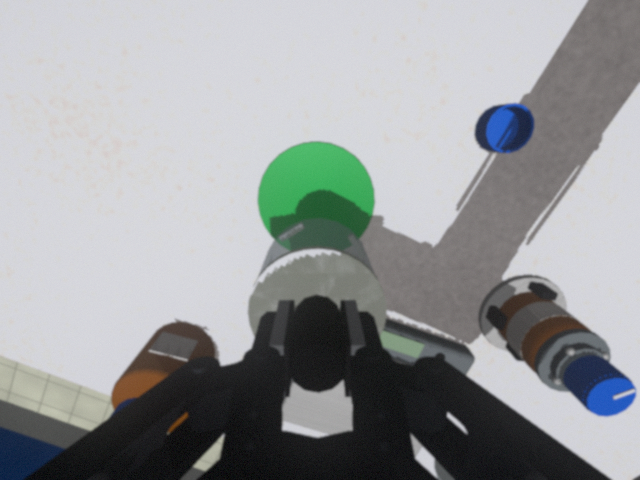

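View pics/sd4.png

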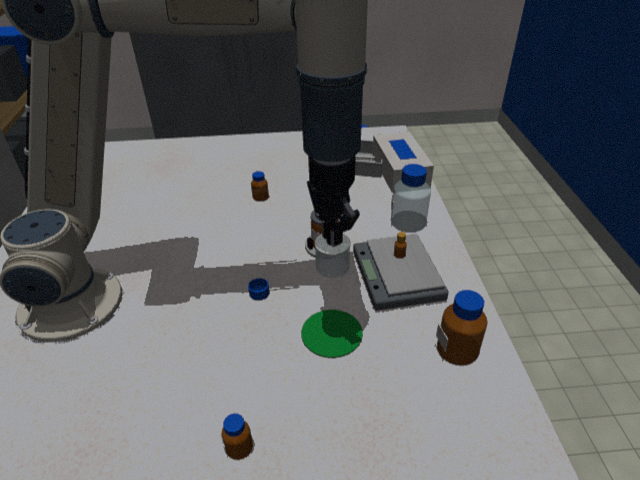

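The mat is at about (317,197) in the wrist view, laterally in line with the cover. I can also see the cap's white mark at (623,394).

```bash
python3 - <<'E'
from h import *
m=camera_model("wrist")
a=plane(m,(259,196),6);b=plane(m,(374,196),6);t=plane(m,(317,142),6)
M=Rot.from_quat(state()["tcp_rot"]).as_matrix()
print(np.linalg.norm(a-b),a,b,(a+b)/2, t+65*M[:,2])
# cap mark: two ends at z~147
p=plane(m,(612,398),147);q=plane(m,(634,391),147);print(p,q,np.arctan2(*(q-p)[[1,0]]))
E
```

```text
126.50903471778665 [ 601.62070444 -205.93447231    6.        ] [545.48351982 -92.56272817   6.        ] [ 573.55211213 -149.24860024    6.        ] [ 580.38847237 -145.19160305    6.00267342]
[593.52242515 143.86899073 147.        ] [579.47137632 155.63347868 147.        ] 2.4445370022741466
```

```bash
python3 -m crank '[[0.01,[0.03,-0.0015,-0.003],0],[0.01,[0.04,0,0],0],[0.01,[0.04,0,0],0],[0.01,[0.03,0,0],0],[0.01,[0.02,0,0],0],[0.01,[0.01,0,0],0],[0.01,[0,0,0],0]]'; python3 -m crank '[[0.01,[0.004,0,0],0],[0.01,[0.003,0,0],0]]'
python3 -m crank '[[0.01,[0.002,0,0],0]]'
python3 - <<'E'
from h import *
cv2.imwrite("pics/sd5.png",cv2.resize(capture("side")[220:380,260:420],None,fx=3.5,fy=3.5))
E
```

```text
t: 7.68
tool_pos: [580.2, -145.2, 80.2]
tcp_rot: [-0.162, 0.688, 0.162, 0.688]
ft_force: [-0.4, 0.1, -0.6]
width: 20.5
t: 7.92
tool_pos: [580.7, -145.7, 73.9]
tcp_rot: [-0.162, 0.688, 0.162, 0.689]
ft_force: [1.0, 0.2, -0.8]
width: 20.5
t: 8.05
tool_pos: [580.3, -145.7, 71.4]
tcp_rot: [-0.162, 0.688, 0.162, 0.689]
ft_force: [-0.2, -0.2, -2.2]
width: 20.3
```

View pics/sd5.png

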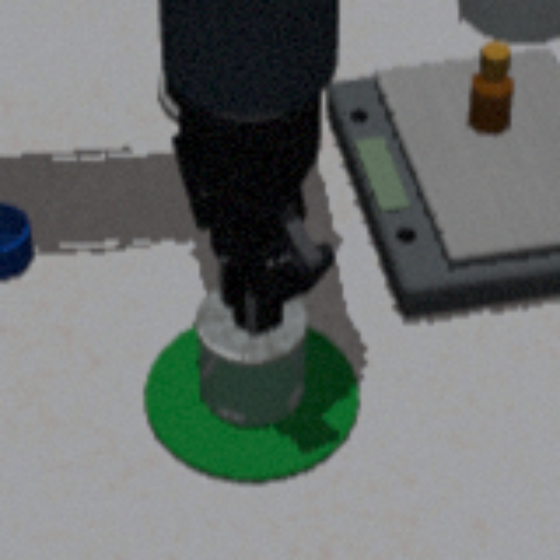

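The cover's rim is just above the mat and central on it. I'll creep down until it touches.

```bash
for i in 1; do :; done; python3 -m crank '[[0.01,[0.001,0,0],0],[0.01,[0.001,0,0],0]]'; python3 -m crank '[[0.01,[0.001,0,0],0],[0.01,[0,0,0],0]]'
```

```text
t: 8.35
tool_pos: [580.3, -145.8, 69.3]
tcp_rot: [-0.162, 0.688, 0.162, 0.688]
ft_force: [0.5, 0.0, -0.7]
width: 20.5
t: 8.6
tool_pos: [580.2, -145.7, 68.2]
tcp_rot: [-0.162, 0.688, 0.162, 0.688]
ft_force: [-0.7, -0.2, -2.0]
width: 20.2
```

```bash
python3 -m crank '[[0.01,[0.001,0,0],0],[0.01,[0,0,0],0]]'; python3 -m crank '[[0.01,[0.001,0,0],0],[0.01,[0,0,0],0]]'
```

```text
t: 8.85
tool_pos: [580.4, -145.8, 67.5]
tcp_rot: [-0.162, 0.688, 0.162, 0.688]
ft_force: [-0.5, 0.5, 0.6]
width: 20.0
t: 9.1
tool_pos: [580.5, -145.9, 67.4]
tcp_rot: [-0.162, 0.688, 0.162, 0.689]
ft_force: [-2.2, 0.2, 6.2]
width: 20.6
```

It's in contact, at +6 N and TCP 67.4, close to the 68 expected. Releasing.

```bash
python3 -m crank '[[0.03,[0,0,0],0],[0.04,[0,0,0],0],[0.06,[0,0,0],0],[0.085,[0,0,0],0],[0.085,[0,0,0],0],[0.085,[0,0,0],0],[0.085,[0,0,0],0]]' 20; python3 -m crank '[[0.085,[-0.015,0,0],0],[0.085,[-0.03,0,0],0],[0.085,[-0.04,0,0],0],[0.085,[-0.05,0,0],0],[0.085,[-0.03,0,0],0],[0.085,[0,0,0],0]]'
python3 - <<'E'
from h import *
m=camera_model("wrist");cv2.imwrite("pics/w6.png",capture("wrist"));S=capture("scene");D=capture("side")
ms,md=camera_model("scene"),camera_model("side");cv2.imwrite("pics/sd6.png",D);cv2.imwrite("pics/sc6.png",S)
E
```

```text
t: 9.98
tool_pos: [580.2, -145.7, 66.3]
tcp_rot: [-0.162, 0.688, 0.162, 0.688]
ft_force: [-0.0, -0.4, 0.1]
width: 85.2
t: 10.72
tool_pos: [581.7, -146.1, 235.8]
tcp_rot: [-0.163, 0.686, 0.161, 0.691]
ft_force: [0.0, 0.5, -1.3]
width: 85.0
```

View pics/w6.png

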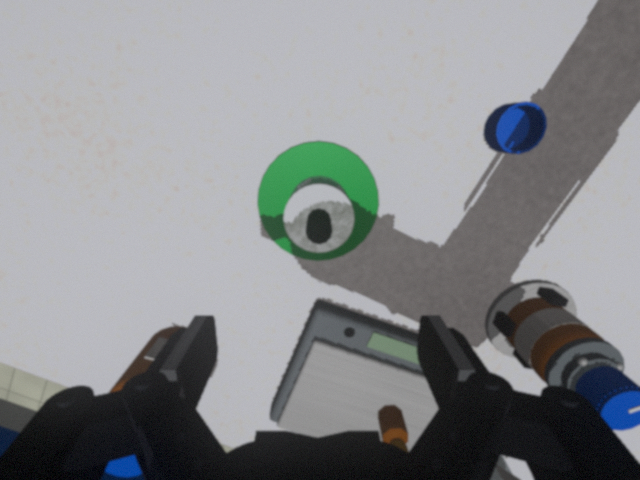

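View pics/sd6.png

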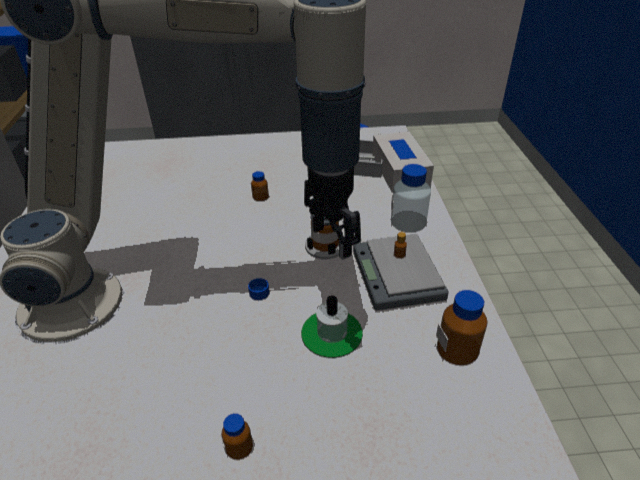

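The cover stands upright and central on the mat: knob at about (319,225), with green visible all round in the wrist view. Next is the bottle.

```bash
python3 - <<'E'
from h import *
print(togo([593.2,142.6,215]))
E
python3 -m crank '[[0.085,[0,0.02,0.01],0],[0.085,[0,0.045,0.024],0],[0.085,[0,0.05,0.028],0],[0.085,[0,0.05,0.028],0],[0.085,[0,0.05,0.028],0],[0.085,[0,0.03,0.015],0],[0.085,[0,0.008,0.004],0],[0.085,[0.01,0,0],0]]' 
python3 - <<'E'
from h import *
m=camera_model("wrist");W=capture("wrist");cv2.imwrite("pics/w7.png",W);s=state();print(s["joint_pos"],s["tool_pos"],togo([593.2,142.6,215]))
np.savez("w7.npz",R=m["R"],t=m["t"],K=m["camera_matrix"])
E
```

```text
[0.0161 0.252  0.1404]
t: 11.88
tool_pos: [590.3, 141.8, 221.0]
tcp_rot: [-0.162, 0.688, 0.162, 0.688]
ft_force: [0.7, 0.1, 0.3]
width: 84.8
[ 4.92128047e-01  3.73105537e-01  2.42975743e-01 -7.17425515e-04
 -1.44364471e+00 -1.60145184e+00] [589.39592731 141.09226295 218.85867437] [ 0.0038 -0.0003  0.0041]
```

View pics/w7.png

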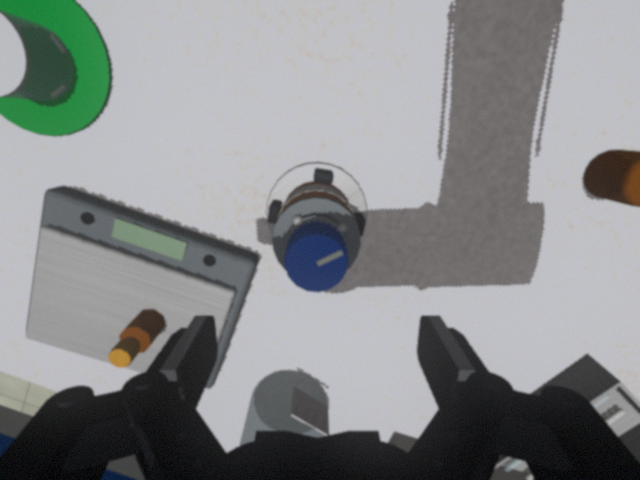

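```bash
python3 - <<'E'
from h import *
W=cv2.imread("pics/w7.png");z=np.load("w7.npz");m=dict(R=z["R"],t=z["t"],camera_matrix=z["K"])
c=W[200:320,250:390];cv2.imwrite("pics/w7c.png",cv2.resize(c,None,fx=5,fy=5,interpolation=cv2.INTER_CUBIC))
E
```

```text
(no output)
```

View pics/w7c.png

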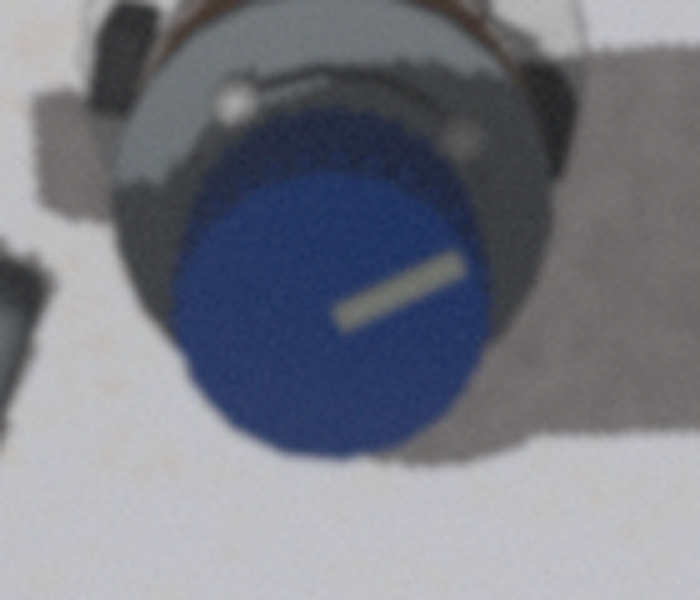

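The cap's top disc is centred at about (316.4,262.6), and its white mark runs from (318,264) to (343,252).

```bash
python3 - <<'E'
from h import *
z=np.load("w7.npz");m=dict(R=z["R"],t=z["t"],camera_matrix=z["K"])
C=plane(m,(316.4,262.6),147);a=plane(m,(318,264),147);b=plane(m,(343,252.5),147);e1=plane(m,(284.6,262.6),147);e2=plane(m,(348.4,262.6),147)
print(C,np.linalg.norm(e1-e2),np.degrees(np.arctan2(*(b-a)[[1,0]])))
s=state();print(s["tool_pos"],togo([593.2,142.6,215]))
E
```

```text
[592.03441306 141.51026093 147.        ] 41.8362506706204 142.77145485020318
[589.39592731 141.09226295 218.85867437] [ 0.0038 -0.0003  0.0041]
```

```bash
python3 -m crank '[[0.085,[0,0,0.0025],-10.6],[0.085,[0,0,0],-10.6],[0.085,[0,0,0],-10.6],[0.085,[0,0,0],-10.6],[0.085,[0,0,0],-10.6],[0.085,[0,0,0],-10.6],[0.085,[0,0,0],-10.6],[0.085,[0,0,0],-10.6]]'; python3 -m crank '[[0.085,[0,0,0],-10.6],[0.085,[0,0,0],-10.6],[0.085,[0,0,0],-10.6],[0.085,[0,0,0],-10.6],[0.085,[0,0,0],-10.6],[0.085,[0,0,0],-10.6],[0.085,[0,0,0],-10.6],[0.085,[0,0,0],-10.6]]';python3 -m crank '[[0.085,[0,0,0],-10.4],[0.085,[0,0,0],0],[0.085,[0,0,0],0],[0.085,[0,0,0],0]]'
python3 - <<'E'
from h import *
for i in range(4):
    s=state();print(s["joint_pos"].round(3),s["tool_pos"],togo([593.1,142.4,116])); m=camera_model("wrist");W=capture("wrist")
print(Rot.from_quat(s["tcp_rot"]).as_matrix().round(3))
cv2.imwrite("pics/w8.png",W);np.savez("w8.npz",R=m["R"],t=m["t"],K=m["camera_matrix"])
E
```

```text
t: 12.92
tool_pos: [592.2, 141.1, 220.7]
tcp_rot: [-0.584, 0.398, 0.585, 0.398]
ft_force: [-0.1, 1.0, -1.1]
width: 85.1
t: 13.92
tool_pos: [592.2, 141.1, 220.7]
tcp_rot: [-0.7, -0.1, 0.7, -0.1]
ft_force: [-0.1, -0.9, 0.9]
width: 85.0
t: 14.42
tool_pos: [592.4, 142.5, 221.2]
tcp_rot: [-0.688, -0.161, 0.689, -0.161]
ft_force: [0.3, -0.5, 0.1]
width: 84.8
[ 0.492  0.377  0.254 -0.    -1.448  1.538] [592.3664617  142.54959577 221.18128179] [ 0.1052  0.0005 -0.0006]
[ 0.493  0.377  0.254 -0.    -1.448  1.538] [592.37882401 142.6990518  221.21138992] [ 0.1052  0.0006 -0.0005]
[ 0.493  0.377  0.254  0.    -1.448  1.539] [592.39045567 142.78242419 221.25774558] [ 0.1053  0.0007 -0.0005]
[ 0.493  0.377  0.255 -0.    -1.448  1.539] [592.39116013 142.86345041 221.27264916] [ 0.1053  0.0007 -0.0004]
[[-0.     0.445 -0.896]
 [ 0.    -0.896 -0.445]
 [-1.    -0.     0.   ]]
```

View pics/w8.png

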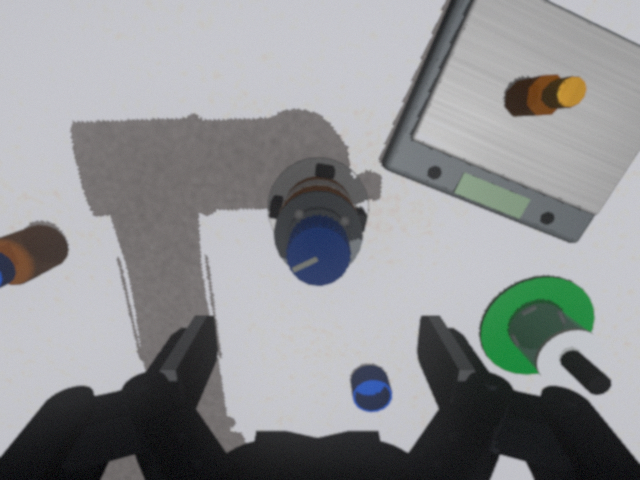

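```bash
python3 - <<'E'
from h import *
W=cv2.imread("pics/w8.png")
cv2.imwrite("pics/w8c.png",cv2.resize(W[200:320,250:390],None,fx=5,fy=5,interpolation=cv2.INTER_CUBIC))
m=camera_model("wrist");print(plane(m,(318.5,256),147))
E
```

```text
[593.99504632 141.94722194 147.        ]
```

View pics/w8c.png

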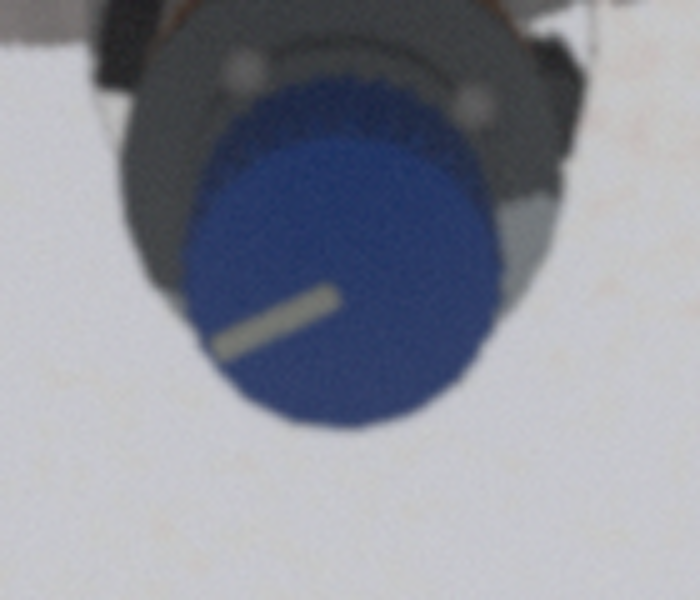

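```bash
python3 -m crank '[[0.085,[0.03,0.001,-0.0005],0],[0.085,[0.04,0,0],0],[0.085,[0.025,0,0],0],[0.085,[0.010,0,0],0],[0.085,[0,0,0],0],[0.085,[0,0,0],0]]'; python3 -m crank '[[0.03,[0,0,0],0],[0.03,[0,0,0],0],[0.03,[0,0,0],0],[0.03,[0,0,0],0],[0.03,[0,0,0],0],[0.03,[0,0,0],0]]' 30
python3 - <<'E'
from h import *
s=state();M=Rot.from_quat(s["tcp_rot"]).as_matrix();print(s["tool_pos"],M.T@s["ft_force"],s["ft_torque"],s["joint_pos"][5])
cv2.imwrite("pics/sd9.png",cv2.resize(capture("side")[100:280,240:420],None,fx=3,fy=3))
E
```

```text
t: 15.38
tool_pos: [594.1, 142.5, 117.8]
tcp_rot: [0.689, 0.162, -0.687, 0.162]
ft_force: [0.2, 0.7, -0.5]
width: 85.2
t: 16.12
tool_pos: [593.4, 142.5, 116.8]
tcp_rot: [0.689, 0.162, -0.688, 0.162]
ft_force: [-2.3, 2.1, 4.9]
width: 41.3
[593.43131609 142.49419566 116.78641291] [-4.90651026 -2.91769034  1.0966751 ] [ 0.53994375  0.8595179  -0.06030086] 1.54139093229879
```

View pics/sd9.png

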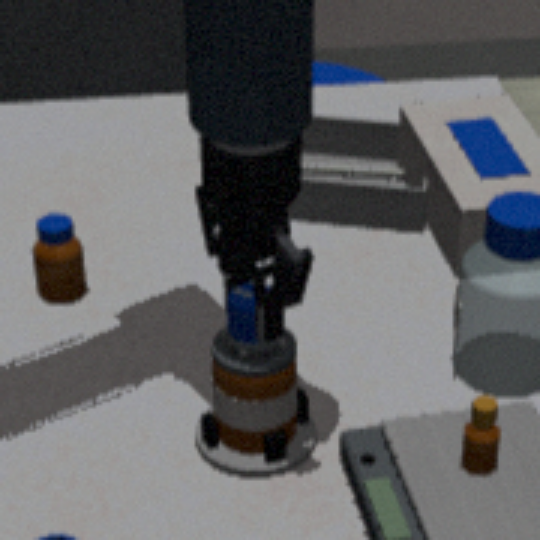

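The cap is gripped at 41.3 mm with low side force. Screwing clockwise now.

```bash
cat > st.py <<'E'
from h import *
s=state();M=Rot.from_quat(s["tcp_rot"]).as_matrix()
print(s["t"],s["tool_pos"].round(1),"Ftool",(M.T@s["ft_force"]).round(1),"Tz",s["ft_torque"].round(2),"jaw deg",round(np.degrees(np.arctan2(M[1,1],M[0,1])),1),"w",round(s["width"],1),"q6",round(s["joint_pos"][5],3),s["joint_torque"][5].round(2))
E
python3 -m crank '[[0.03,[0.0,0,0],0],[0.03,[0,0,0],0],[0.03,[0.0001,0,0],6],[0.03,[0.0001,0,0],6],[0.03,[0.0001,0,0],6],[0.03,[0.0001,0,0],6],[0.03,[0.0001,0,0],6]]' 40; python3 st.py
```

```text
t: 17.05
tool_pos: [593.4, 142.7, 116.5]
tcp_rot: [0.707, -0.023, -0.706, -0.023]
ft_force: [-2.3, 2.2, 6.9]
width: 40.9
17.05 [593.4 142.7 116.5] Ftool [-6.9 -2.   2.4] Tz [0.83 1.17 0.15] jaw deg -93.7 w 40.9 q6 1.015 0.98
```

```bash
python3 -m crank '[[0.03,[0,0,0],6],[0.03,[0.0001,0,0],6],[0.03,[0,0,0],6],[0.03,[0.0001,0,0],6]]' >/dev/null; python3 st.py
```

```text
17.55 [593.4 142.9 116.2] Ftool [-5.9 -2.3  4.1] Tz [1.05 1.07 0.13] jaw deg -117.7 w 41.1 q6 0.596 0.98
```

```bash
python3 -m crank '[[0.03,[0,0,0],6],[0.03,[0.0001,0,0],6],[0.03,[0,0,0],6]]' >/dev/null; python3 st.py; python3 -m crank '[[0.03,[0.0001,0,0],6],[0.03,[0.0001,0,0],6],[0.03,[0,0,0],6]]' >/dev/null; python3 st.py
```

```text
17.925 [593.5 143.1 116. ] Ftool [-5.2 -1.   3.2] Tz [1.08 0.88 0.16] jaw deg -135.7 w 41.0 q6 0.282 0.98
18.3 [594.2 142.1 115.9] Ftool [-3.6 -1.   0.9] Tz [-0.1  -0.04  1.25] jaw deg -153.6 w 41.1 q6 -0.031 0.06
```

Torque jumped to 1.25 N m, so this is probably the stop. One more small turn to confirm.

```bash
python3 -m crank '[[0.03,[0,0,0],4],[0.03,[0,0,0],0],[0.03,[0,0,0],0]]' >/dev/null; python3 st.py; python3 - <<'E'
from h import *
m=camera_model("wrist");cv2.imwrite("pics/w10.png",capture("wrist"));cv2.imwrite("pics/sc10.png",cv2.resize(capture("scene")[190:310,290:430],None,fx=4,fy=4));cv2.imwrite("pics/sd10.png",cv2.resize(capture("side")[150:270,260:400],None,fx=4,fy=4))
E
```

```text
18.675 [594.1 142.2 115.9] Ftool [-3.9 -1.3 -0.8] Tz [-0.14 -0.57  0.91] jaw deg -157.4 w 40.9 q6 -0.097 -0.93
```

View pics/w10.png

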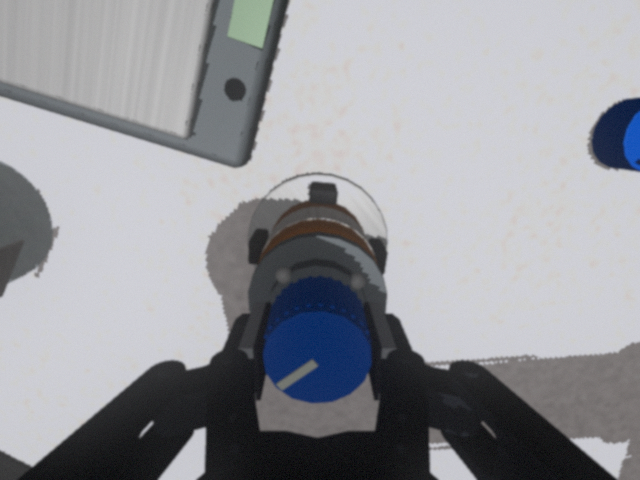

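The cap sits between the fingers with its mark from (316,362) to (278,387). I'll work out how far the cap actually turned.

```bash
cat > mk.py <<'E'
import sys
from h import *
m=camera_model("wrist");a=list(map(float,sys.argv[1:5]))
p=plane(m,a[:2],146.5);q=plane(m,a[2:],146.5);print(p,np.linalg.norm(p-q),np.degrees(np.arctan2(*(q-p)[[1,0]])))
E
python3 - <<'E'
import cv2
W=cv2.imread("pics/w10.png");cv2.imwrite("pics/w10c.png",cv2.resize(W[290:410,250:390],None,fx=5,fy=5,interpolation=cv2.INTER_CUBIC))
E
python3 mk.py 315.5 362.5 279 387
```

```text
[593.42694205 142.83724689 146.5       ] 18.085565100806335 61.08129946501521
```

View pics/w10c.png

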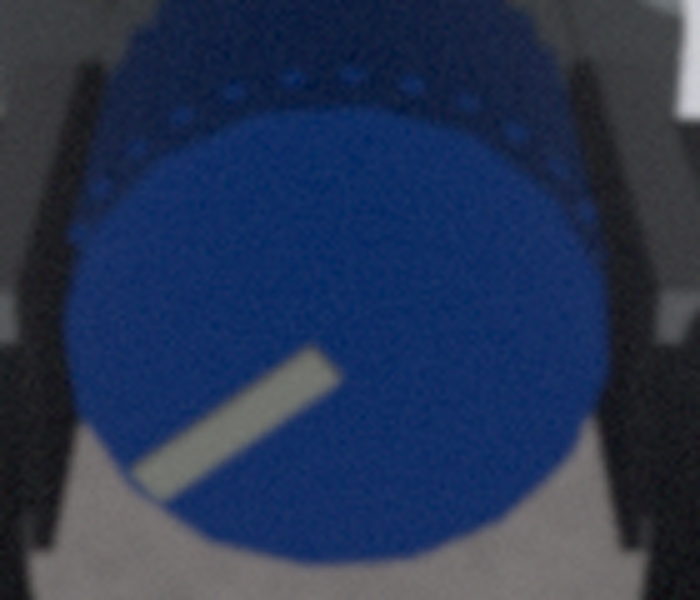

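The mark turned from 143° to 61°, about 82° (1.43 rad, inside the 1.0–2.4 range). The tool turned 94°, so the cap has bottomed out and the fingers slipped the rest. Backing off to a mark angle of about 151°.

```bash
python3 -m crank '[[0.03,[0,0,0],-4],[0.03,[-0.0001,0,0],-6],[0.03,[-0.0001,0,0],-6],[0.03,[0,0,0],-6],[0.03,[-0.0001,0,0],-6],[0.03,[0,0,0],-6],[0.03,[-0.0001,0,0],-6],[0.03,[-0.0001,0,0],-6]]' >/dev/null; python3 st.py;  python3 -m crank '[[0.03,[0,0,0],-6],[0.03,[-0.0001,0,0],-6],[0.03,[-0.0001,0,0],-6],[0.03,[0,0,0],-6],[0.03,[-0.0001,0,0],-6],[0.03,[0,0,0],-6],[0.03,[-0.0001,0,0],-6],[0.03,[0,0,0],-3]]' >/dev/null; python3 -m crank '[[0.03,[0,0,0],0],[0.03,[0,0,0],0],[0.03,[0,0,0],0]]'>/dev/null; python3 st.py; python3 - <<'E'
from h import *
W=capture("wrist");cv2.imwrite("pics/w11.png",W);cv2.imwrite("pics/w11c.png",cv2.resize(W[290:410,250:390],None,fx=5,fy=5,interpolation=cv2.INTER_CUBIC));cv2.imwrite("pics/sd11.png",capture("side"))
E
```

```text
19.825 [594.4 142.6 116.4] Ftool [-4.5 -1.4 -2.8] Tz [ 0.16 -1.14 -0.11] jaw deg -111.4 w 41.1 q6 0.706 -0.97
21.2 [594.4 143.  116.8] Ftool [-4.1 -0.4 -4.2] Tz [ 0.57 -0.95  0.07] jaw deg -66.6 w 40.9 q6 1.488 -0.07
```

View pics/w11c.png

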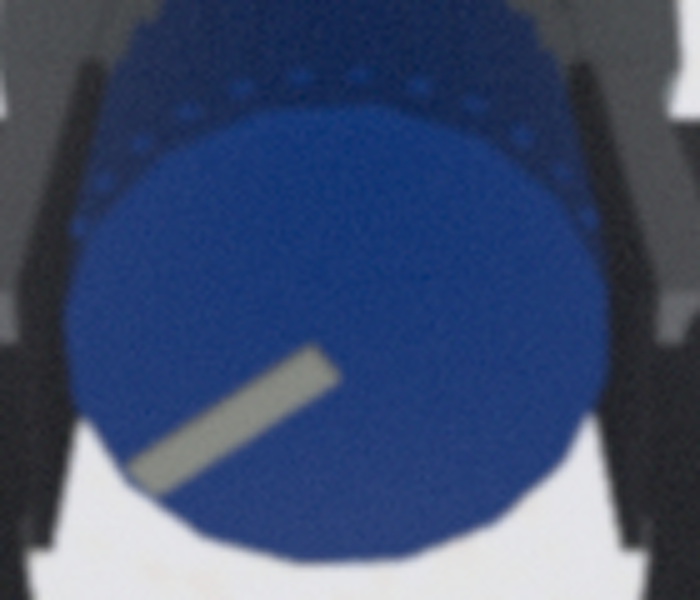

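View pics/sd11.png

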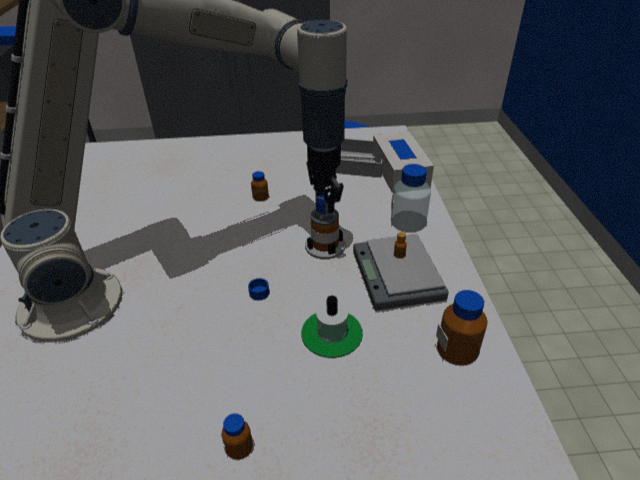

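```bash
python3 mk.py 316 362 279 386.6; python3 st.py
```

```text
[591.66601459 141.45817533 146.5       ] 18.397961909410157 151.64971244451257
21.3 [594.4 143.  116.8] Ftool [-5.2 -0.4 -2.9] Tz [ 0.6  -0.98  0.05] jaw deg -66.6 w 41.2 q6 1.488 -0.07
```

The cap is 90.5° (1.58 rad) off the stop and still gripped. The cover stands on the mat and the bystanders look unmoved. Handing in.

```bash
python3 -c "
from plant import *
print(finish_job())"
```

```text
the job is handed in; nothing more can be done
None
```

I pulled the cover straight up off the bottle and set it on the mat with about 6 N of contact, then released it. I screwed the cap clockwise to its stop, backed it off a quarter turn, and handed in at about 21 s of the 64 s, still gripping the cap.

**Last checks:**
- **Stop:** the white mark turned from 143° to 61° (82°), while the fingers turned 94° and torque rose to about 1 N m. The cap bottomed out and the fingers slipped the last 12° or so on it.
- **Quarter turn:** the mark then read 151.6°, 90.5° (1.58 rad) off the stop. The grip was set to 40 N at 41 mm opening, with almost no torque left on the wrist.
- **Cover:** the last side view, just before handing in, showed it standing upright and central on the mat.
- **Bystanders:** in that view they were where they started; I judged this by eye and did not remeasure them.

**Disagreement:** the scene camera placed the mat about 11 mm from where the side camera did. I used the side and wrist views, which agreed within about 4 mm; the placing tolerance is 33 mm.

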